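# Index the file-block carousel and load its empty bay

### The arm

A 6-joint arm with a two-finger parallel gripper is mounted at the origin on a cart in front of the work surface, level with it; the furniture and walls round the work are solid. World frame = base frame: x ahead of the robot, y to its left, z up, the work surface at z = 0. Lengths are in m, angles in degrees, forces in N, time in s.
With the tool pointing down it reaches from about 0.35 to 0.975 m from the base axis. Payload 4.9 kg.
Tool frame: the origin (TCP) lies on the centre line of the jaws, within the pads' length; the fingertips stand 19 mm ahead of it and the grasp point (between the pads) is the TCP (tip_reach is the distance from the TCP to the fingertips, in m); x points along the fingers, y is the direction in which the jaws open and shut, and the axes are right-handed (so a half turn about x gives the same grasp; the last joint's range is limited). The gripper opens to 85 mm and grips with 20 to 120 N. Pads are 22 mm wide; open, the fingers measure 114 mm over their backs; the gripper's body (76 mm by 85 mm) begins 54 mm behind the grasp point. The pads swing forward as they close: fully open they stand 13 mm farther back than shut.
Start: joints at [-74.313, 3.019, 92.412, -0, 84.569, -6.818], TCP at [0.239, -0.577, 0.25] pointing down, gripper open.
Joint ranges: [-172.51, 172.51], [-57.92, 126.97], [3.15, 148.05], [-58.71, 238.71], [5.1, 150.11], [-179.66, 179.66]. Speed limits (degrees/s): [147.25, 147.25, 180, 180, 180, 180].

### API

Orientations are given as [roll, pitch, yaw] about the fixed x, y, z axes, in that order (R = Rz(yaw) Ry(pitch) Rx(roll)).
In Python, from plant import * gives the robot as it stands.
- The arm moves only by the tool carry_out, never from a script. Its argument "moves" is a list of rows, each an object with "slide": the shift along the world's x, y, z in cm, a list of three; "spin": the turn about the world's z in degrees; "grip": the opening, from 0 (shut) to 1 (fully open). In form: [{"slide": [tx, ty, tz], "spin": spin, "grip": grip}, ...]. A call has 1 to 12 rows; each row shifts and turns the commanded pose from where the row before left it; what a row does not reach is not made up. A row lasts 1/10 s, in which the tool goes at most 50 mm and 8.59 degrees, less where a joint would pass 70% of its speed; a pose out of reach is approached as far as the arm can. A call is refused whole if a number of a shift passes 5 or a number of a turn 8.59, either way. A call with a gripper value outside its range is refused whole. The fingers move at their own pace and stop on an object; the grip force is fixed at half the most. Time passes only in rows, so rows that do not move let the fingers close. It gives the time, the measured TCP pose, the force and the opening at its end, in the units of the state.
- read_state(): the state, without advancing time (a new reading comes with each control period).
- camera(name): name is "side" or "top" or "wrist"; returns a dict with "img" (420x560x3 uint8, red, green, blue), "vertical_fov" (degrees; the focal length in pixels is half the picture's height over the tangent of half this angle, whatever the lens; pixels are square), "cx", "cy" (the principal point, pixels), "R" (3x3) and "t" (3): a world point X has camera coordinates R X + t. Camera axes: x right, y down, z forward; pixel columns grow to the right and rows downward; lengths in m; the calibration is good to about 2 mm. A picture is of the moment at which its call begins. There is no depth.
- finish_job(): hands the job in, once; it reports no verdict.
The state is a dict: "time_s": time; "qpos": joint angles; "dq": joint speeds; "joint_torque": joint torques, N m; "ee_pos": TCP position; "tool_rot": TCP orientation; "contact_force": force on the tool from outside, world axes, zero at the start; "torque": the same for the moment, N m; "grip_width": finger opening in m.
Only numpy, scipy, OpenCV 4.12 (cv2) and the standard library are available. Lean on these libraries where they do the work, as an engineer would, in place of code of your own. Each camera call takes 0.05 s, during which the arm holds its last target.

### The job

Turn the carousel by its black crank knob until the empty blue bay clicks in at the orange pointer. Then pick up the file block standing by itself on the worktop and set it down gently, upright, in the middle of the blue square with its sides parallel to the square's (any side may face outward). Do not tip the block over, and leave the bottle and the pliers where they are.

Things in the scene. Friction and masses are not known exactly. Their poses are not given: they have to be found in the camera images.
- carousel_base: Fixed grey base of the carousel; origin on the worktop on the turning axis, z up. Its own -x points from the axis to the pointer (white block with an orange chevron, 106 mm from the axis, 21 mm high). On it turns a white disc of radius 98 mm whose top is 28 mm above the worktop, with a low rim and 10 mm fins between its five bays. Cupboards hang 0.6 m above the worktop from x = 0.63 m.
- carousel (a joint): Disc angle, rad, counter-clockwise positive from above. At 0 (or 2 pi) the empty bay is at the pointer. A spring roller gives five detents 72 degrees (1.2566 rad) apart: released in between, it swings into the nearest. Turning takes up to about 8 N at the knob, either way, from -3.2 to 9.5 rad. It starts in one of the four wrong detents.
- knob (a point): Centre of the black crank knob: upright round grip, diameter 18 mm, 40 mm high (101 to 141 mm above the worktop), spinning freely on its own axis, 60 mm from the carousel's axis, exactly opposite the empty bay. It stands on a flat arm, 18 mm wide, from the column; the arm's top is 100 mm above the worktop. Moves with the disc.
- empty_bay (a point): Centre of the blue 50 x 50 mm square of the empty bay, on the disc's upper face (28 mm above the worktop), 66 mm from the turning axis. Its x axis lies along the radius (x points to the turning axis), z up; the square's sides are parallel to x and y. It moves with the disc.
- pointer (a point): Point fixed to the base, 28 mm above the worktop, 66 mm from the turning axis in the direction of the orange pointer: where the centre of the empty bay must stand.
- block_center (a point): Centre of the steel part of the loose file block, a steel block 36 (its x) x 38 (its y) x 34 mm (z up) with thin coloured file handles up to 59 mm high on top that do not obstruct. This point is 17 mm above its underside. About 85 g; standing alone on the worktop to the right of the carousel.
- file_block: The same loose file block; origin at the centre of its underside, z up, x and y square to its sides.
- amber_bottle: Amber bottle with a white cap, 42 mm diameter, 85 mm high, behind on the worktop; origin at the centre of its underside. Bystander.
- pliers: Steel pliers, 136 x 32 x 8 mm, lying on the worktop on the right; origin on the underside. Bystander.
- column_top (a point): Top of the column (radius 11 mm, collar 14 mm) on the carousel's axis, 103 mm above the worktop; turns with the disc. Around it four bays hold steel file blocks fixed to the disc (solid to 63 mm, file handles to 88 mm above the worktop), centres 66 mm from the axis, 72 degrees apart; the fifth bay, with the blue square, is empty.
There are look-alikes about, which are no part of the job. Leave any pink look-alike of the file_block alone.

How it is judged:
By the outcome, as a careful person would: the job done as asked, in the order asked, and still so for the second after the job is handed in, with the robot touching nothing.
It also fails if it takes over 54 s, if anything falls off the work surface, if the arm or the gripper's body presses on something with over 40 N, if the wrist force passes 120 N, or if a joint passes its speed limit or range.

## Working session

There is one attempt and no reset: what is moved stays moved. The work goes in short steps, Python scripts to look and compute and a tool call to move; the robot and the scene stay as the last step left them, time stands still between calls to the robot, and variables do not carry over. Pictures are saved under pics/ and viewed, and the job is handed in when it is done.

Besides the shell and the picture viewer there is one more tool, called in YAML: its name, and indented under it one key for each argument. carry_out: Moves the arm, as the interface text tells. Its arguments: {"type":"object","properties":{"moves":{"type":"array","items":{"type":"object","properties":{"slide":{"type":"array","items":{"type":"number"}},"spin":{"type":"number"},"grip":{"type":"number"}}}}},"required":["moves"]}

```bash
mkdir -p pics; ls
cat > h.py <<'E'
from plant import *
import numpy as np, cv2
def shot(n,fn):
    c=camera(n); cv2.imwrite('pics/'+fn,cv2.cvtColor(c['img'],cv2.COLOR_RGB2BGR)); 
    np.savez('pics/'+fn.replace('.png','.npz'),**{k:np.asarray(v) for k,v in c.items()}); return c
def load(fn): 
    d=np.load('pics/'+fn+'.npz'); return {k:d[k] for k in d.files}
def f(c): return c['img'].shape[0]/2/np.tan(np.radians(float(c['vertical_fov']))/2)
def ray(c,u,v,z):
    k=f(c); d=np.array([(u-c['cx'])/k,(v-c['cy'])/k,1.]); R=np.array(c['R']);t=np.array(c['t'])
    o=-R.T@t; w=R.T@d; s=(z-o[2])/w[2]; return o+s*w
def proj(c,X):
    p=np.array(c['R'])@np.asarray(X,float)+np.array(c['t']); return f(c)*p[:2]/p[2]+[float(c['cx']),float(c['cy'])]
E
python3 - <<'E'
from h import *
for n in ['side','top','wrist']:
    c=shot(n,n+'0.png'); print(n,c['vertical_fov'],c['cx'],c['cy'],-np.array(c['R']).T@np.array(c['t']))
print(read_state())
E
```

```text
pics
side 54.32704679686847 274.73424922866695 208.37166944296166 [ 0.51361807 -0.97326175  0.59676112]
top 57.27362758014484 279.1078812342589 214.41957381847314 [ 0.39442321 -0.14403322  0.93455477]
wrist 71.08455487255466 281.6423097957523 207.57016223681975 [ 0.30273079 -0.5510274   0.37196712]
{'time_s': 0.15, 'qpos': array([-7.43122325e+01,  3.04943682e+00,  9.24752241e+01, -6.24378047e-04,
        8.45722477e+01, -6.81927510e+00]), 'dq': array([ 0.00316984, -0.01393564, -0.30425653, -0.0906249 ,  0.03218557,
       -0.00355987]), 'joint_torque': array([ 1.42597128e-04, -3.94242954e+01, -3.70720875e+01, -1.25266793e-04,
        4.61420976e-03,  1.32795432e-05]), 'ee_pos': array([ 0.23910418, -0.5769349 ,  0.24932351]), 'tool_rot': array([-96.45184053,  89.90308938, 106.05526167]), 'contact_force': array([ 0.82768953,  0.35210188, -0.20194743]), 'torque': array([ 0.01443207, -0.03485566,  0.06984331]), 'grip_width': 0.08531282332931649}
```

View pics/top0.png

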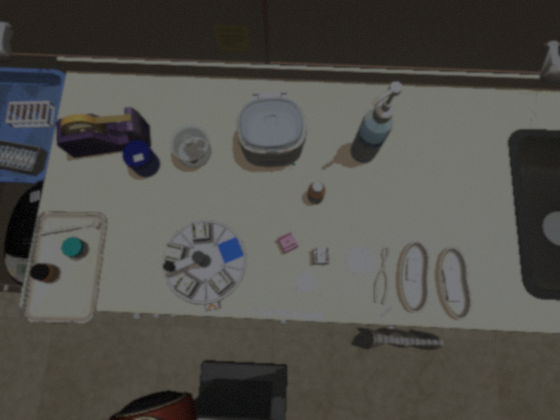

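View pics/side0.png

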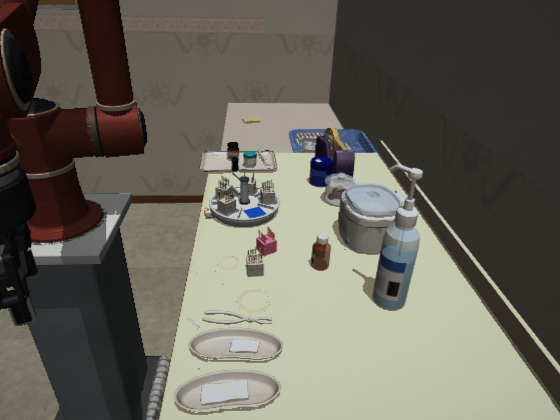

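View pics/wrist0.png

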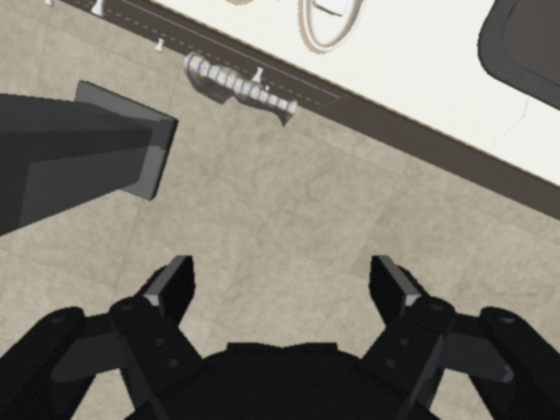

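Run:
```python
from h import *
c=load('top0'); im=c['img'][:,:,::-1]
cv2.imwrite('pics/z1.png',cv2.resize(im[205:325,145:345],None,fx=4,fy=4,interpolation=cv2.INTER_CUBIC))
hsv=cv2.cvtColor(c['img'],cv2.COLOR_RGB2HSV)
def blobs(m,off=0,mn=8):
    n,l,s,ce=cv2.connectedComponentsWithStats(m.astype(np.uint8)); return [(s[i,4],ce[i].round(1)) for i in range(1,n) if s[i,4]>mn]
H,S,V=[hsv[...,i].astype(int) for i in range(3)]
roi=np.zeros(H.shape,bool); roi[210:320,150:345]=1
m=roi&(H>100)&(H<125)&(S>120)
for a,p in blobs(m): print('blue',a,p,ray(c,*p,0.028).round(4))
m=roi&(H>5)&(H<20)&(S>90)&(V>100)
for a,p in blobs(m,mn=3): print('or',a,p,ray(c,*p,0.021).round(4))
# disc centre guess
for p in [(203.5,261)]: print(ray(c,*p,0.028), ray(c,*p,.1))
print(ray(c,320,256,0.03))
d=load('side0'); cv2.imwrite('pics/z2.png',cv2.resize(d['img'][165:285,190:340][:,:,::-1],None,fx=5,fy=5,interpolation=cv2.INTER_CUBIC))
```

```text
blue 387 [230.  249.7] [ 0.5254 -0.0159  0.028 ]
or 9 [212.3 305.2] [0.3955 0.0161 0.021 ]
[0.49575532 0.04456944 0.028     ] [0.48770737 0.02959032 0.1       ]
[ 0.51995138 -0.22947467  0.03      ]
```

View pics/z1.png

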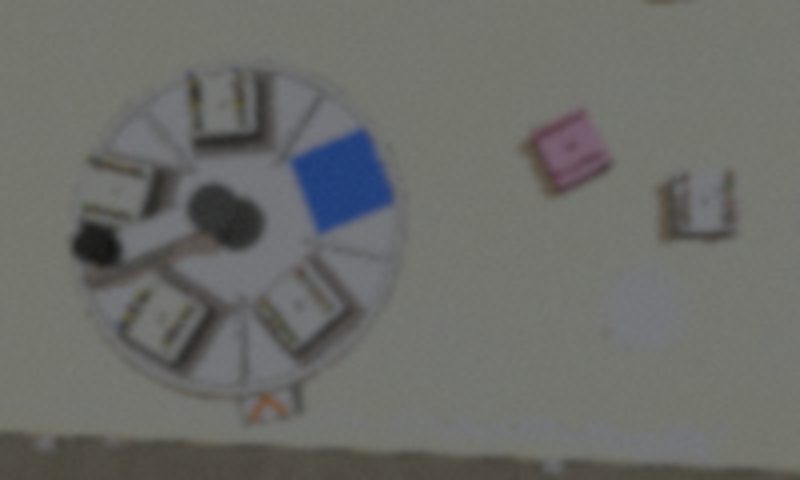

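View pics/z2.png

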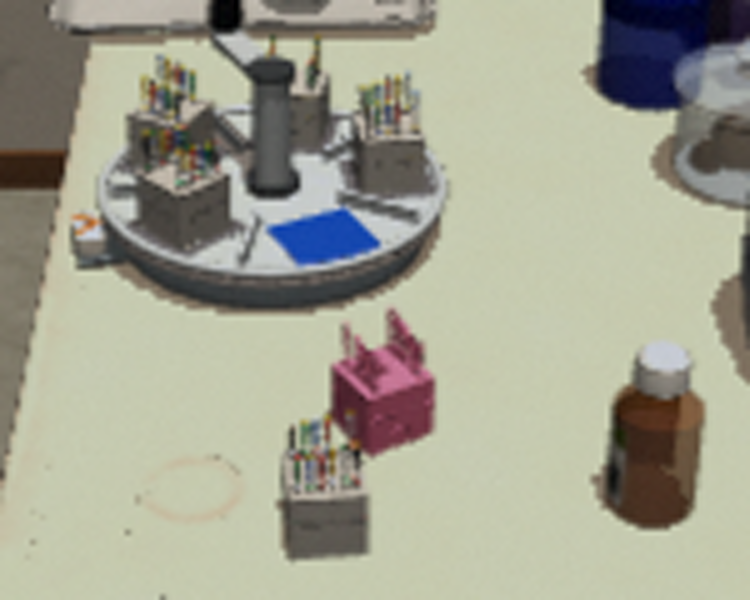

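Run:
```python
from h import *
from scipy.optimize import least_squares
c=load('top0'); g=cv2.cvtColor(c['img'],cv2.COLOR_RGB2GRAY).astype(int)
print('nadir',proj(c,[.394,-.144,0]))
top=ray(c,145+212/4,205+207/4,.103); base=ray(c,145+240/4,205+222/4,.033); kn=ray(c,145+96/4,205+243/4,.141)
print('top',top,'base',base,'knob',kn)
# blue quad
hsv=cv2.cvtColor(c['img'],cv2.COLOR_RGB2HSV)
m=((hsv[...,0]>100)&(hsv[...,0]<125)&(hsv[...,1]>120)).astype(np.uint8); m[:,:215]=0;m[:,250:]=0;m[:235]=0;m[265:]=0
cn=max(cv2.findContours(m,0,2)[0],key=cv2.contourArea)[:,0]
W=np.array([ray(c,*p,.028)[:2] for p in cn]).astype(np.float32)*1000
r=cv2.minAreaRect(W); print('blue rect mm',r)
# disc outline points from crop
P=np.array([[75,205],[405,215],[225,62],[240,396],[125,100],[350,98],[120,330],[365,335]])/4+[145,205]
Q=np.array([ray(c,*p,.032)[:2] for p in P])
s=least_squares(lambda x:np.hypot(*(Q-x[:2]).T)-x[2],[.49,.04,.098]); print('disc',s.x,s.fun.round(4))
# block, side view corners + top
cb=lambda u,v:(190+u/5,165+v/5)
d=load('side0')
for p in [(287,558),(368,553)]: print('blk bottom edge',ray(d,*cb(*p),0))
for p in [(283,493),(368,487)]: print('blk top edge',ray(d,*cb(*p),.034))
for p in [(672,238),(735,236),(668,236),(732,170)]: print('top blk', ray(c,145+p[0]/4,205+p[1]/4,.034))
```

```text
nadir [281.36611531 309.20057587]
top [0.49601696 0.0417706  0.103     ] base [0.49652885 0.04011742 0.033     ] knob [0.47008879 0.09124759 0.141     ]
blue rect mm ((526.0043334960938, -16.166614532470703), (46.95472717285156, 46.93963623046875), 26.114410400390625)
disc [0.49769193 0.04010771 0.09788094] [ 0.0006 -0.0012 -0.0015  0.0028  0.0045 -0.0018 -0.0057  0.0022]
blk bottom edge [ 0.50474642 -0.25142453  0.        ]
blk bottom edge [ 0.5413208  -0.24896535  0.        ]
blk top edge [ 0.50336074 -0.24785794  0.034     ]
blk top edge [ 0.54118016 -0.24454442  0.034     ]
top blk [ 0.49872982 -0.21320177  0.034     ]
top blk [ 0.50159048 -0.24990112  0.034     ]
top blk [ 0.4997876  -0.21083916  0.034     ]
top blk [ 0.54038642 -0.24751334  0.034     ]
```

carry_out:
  moves:
    - {"slide": [2,5,1]}
    - {"slide": [2,5,1]}
    - {"slide": [2,5,1]}
    - {"slide": [2,5,1]}
    - {"slide": [2,5,1]}
    - {"slide": [2,5,1]}
    - {"slide": [1,5,1]}
    - {"slide": [1,5,1]}
    - {"slide": [1,5,1]}
    - {"slide": [0,5,0]}
    - {"slide": [0,3,0]}
    - {"slide": [0,0,0]}

```text
invalid input
```

Run:
```python
from h import *
from scipy.spatial.transform import Rotation as Ro
s=read_state(); print(s['time_s'],s['ee_pos'],s['qpos'],s['contact_force']); print(Ro.from_euler('xyz',s['tool_rot'],degrees=True).as_matrix().round(3))
c=shot('wrist','w1.png'); print(-np.array(c['R']).T@c['t'])
c=shot('top','top1.png')
```

```text
0.15 [ 0.23910418 -0.5769349   0.24932351] [-7.43122325e+01  3.04943682e+00  9.24752241e+01 -6.24378047e-04
  8.45722477e+01 -6.81927510e+00] [ 0.82768953  0.35210188 -0.20194743]
[[-0.     0.383 -0.924]
 [ 0.002 -0.924 -0.383]
 [-1.    -0.002 -0.   ]]
[ 0.30274213 -0.55106821  0.37212095]
```

View pics/w1.png

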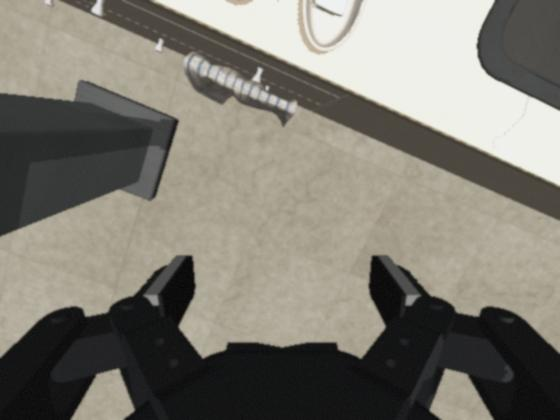

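carry_out:
  moves:
    - {"slide": [2,5,1],"spin": 0,"grip": 1}
    - {"slide": [2,5,1],"spin": 0,"grip": 1}
    - {"slide": [2,5,1],"spin": 0,"grip": 1}
    - {"slide": [2,5,1],"spin": 0,"grip": 1}
    - {"slide": [2,5,1],"spin": 0,"grip": 1}
    - {"slide": [2,5,1],"spin": 0,"grip": 1}
    - {"slide": [1,5,1],"spin": 0,"grip": 1}
    - {"slide": [1,5,1],"spin": 0,"grip": 1}
    - {"slide": [1,5,1],"spin": 0,"grip": 1}
    - {"slide": [0,5,0],"spin": 0,"grip": 1}
    - {"slide": [0,3,0],"spin": 0,"grip": 1}
    - {"slide": [0,0,0],"spin": 0,"grip": 1}

```text
time_s: 1.45
ee_pos: [0.3776, -0.0763, 0.3344]
tool_rot: [163.9, 89.9, 6.7]
contact_force: [1.0, -0.8, -0.2]
grip_width: 0.0853
```

Run:
```python
from h import *
from scipy.spatial.transform import Rotation as Ro
s=read_state(); print(s['time_s'],s['ee_pos'],s['qpos'],s['contact_force']); print(Ro.from_euler('xyz',s['tool_rot'],degrees=True).as_matrix().round(3))
c=shot('wrist','w1.png'); print(-np.array(c['R']).T@c['t'])
```

```text
1.45 [ 0.37757452 -0.07633977  0.33438018] [-2.25674515e+01 -3.42139832e+01  1.14899959e+02  4.62980968e-02
  9.92324961e+01  4.46042469e+01] [ 0.95368218 -0.75851131 -0.21524724]
[[ 0.002  0.388 -0.922]
 [ 0.    -0.922 -0.388]
 [-1.     0.    -0.002]]
[ 0.44079897 -0.04991071  0.45728651]
```

View pics/w1.png

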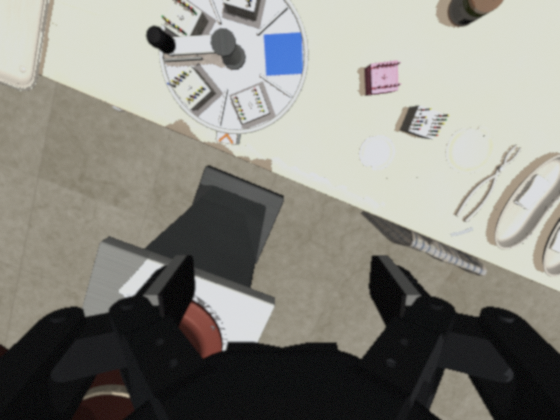

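Run:
```python
from h import *
c=load('w1'); im=c['img'][:,:,::-1]
cv2.imwrite('pics/z3.png',cv2.resize(im[0:150,140:320],None,fx=4,fy=4,interpolation=cv2.INTER_CUBIC))
cv2.imwrite('pics/z4.png',cv2.resize(im[50:150,350:470],None,fx=6,fy=6,interpolation=cv2.INTER_CUBIC))
hsv=cv2.cvtColor(c['img'],cv2.COLOR_RGB2HSV)
m=((hsv[...,0]>100)&(hsv[...,0]<125)&(hsv[...,1]>120)).astype(np.uint8); m[90:]=0;m[:,:250]=0;m[:,320:]=0
cn=max(cv2.findContours(m,0,2)[0],key=cv2.contourArea)[:,0]
W=np.array([ray(c,*p,.028)[:2] for p in cn]).astype(np.float32)*1000
print('blue rect mm',cv2.minAreaRect(W))
H,S,V=[hsv[...,i].astype(int) for i in range(3)]
m=(H>3)&(H<20)&(S>90)&(V>150)
n,l,s,ce=cv2.connectedComponentsWithStats(m.astype(np.uint8))
for i in range(1,n):
    if s[i,4]>6 and ce[i][1]<200: print(s[i],ce[i],ray(c,*ce[i],.021))
```

```text
blue rect mm ((524.5870971679688, -17.018718719482422), (47.86252212524414, 48.01496124267578), 25.814830780029297)
[219 134  13   9  34] [225.85294118 137.35294118] [0.3931184 0.0173409 0.021    ]
```

View pics/z3.png

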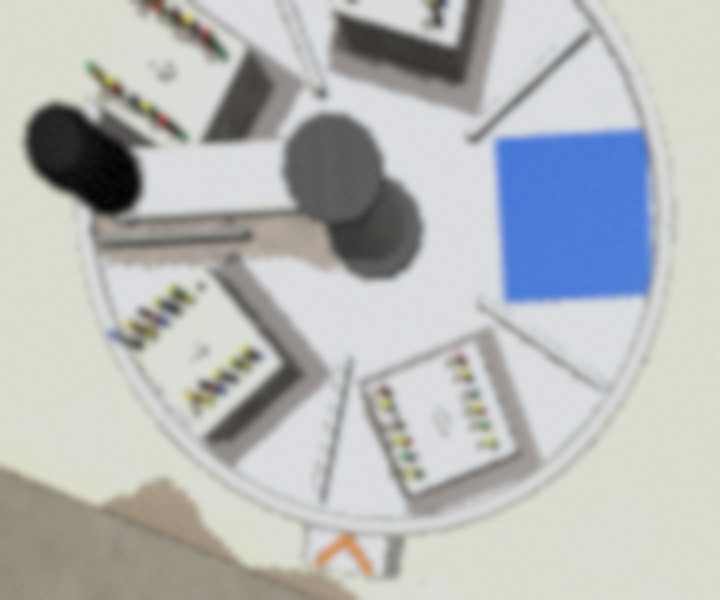

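View pics/z4.png

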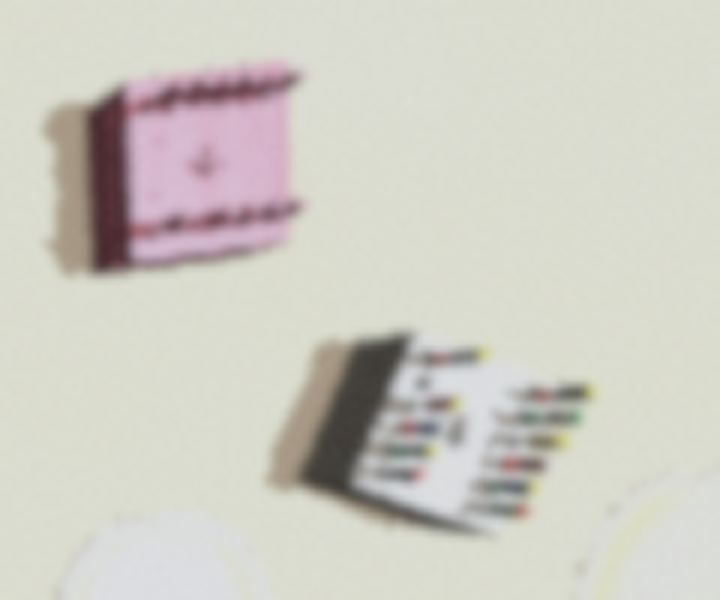

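Run:
```python
from h import *
c=load('w1')
for u,v,z in [(62,137,.141),(332,167,.103),(378,230,.034)]: print(ray(c,140+u/4,v/4,z))
# steel block top corners: near-camera crop z4 (x6, off 350,50)
for u,v,z in [(413,333,.034),(355,487,.034),(495,535,.034),(302,478,0),(352,343,0)]: print('blk',ray(c,350+u/6,50+v/6,z))
```

```text
[0.47056109 0.0937957  0.141     ]
[0.49551829 0.04185909 0.103     ]
[0.49462657 0.03962038 0.034     ]
blk [ 0.53658623 -0.21252678  0.034     ]
blk [ 0.50181869 -0.21723477  0.034     ]
blk [ 0.50504114 -0.25283379  0.034     ]
blk [ 0.50346491 -0.21734684  0.        ]
blk [ 0.53642237 -0.21295326  0.        ]
```

carry_out:
  moves:
    - {"slide": [0.85,1.55,-1.2],"spin": 8.5,"grip": 1}
    - {"slide": [0.85,1.55,-1.2],"spin": 8.5,"grip": 1}
    - {"slide": [0.85,1.55,-1.2],"spin": 8.5,"grip": 1}
    - {"slide": [0.85,1.55,-1.2],"spin": 8.5,"grip": 1}
    - {"slide": [0.85,1.55,-1.2],"spin": 8.5,"grip": 1}
    - {"slide": [0.85,1.55,-1.2],"spin": 8.5,"grip": 1}
    - {"slide": [0.85,1.55,-1.2],"spin": 8.5,"grip": 1}
    - {"slide": [0.85,1.55,-1.2],"spin": 8.5,"grip": 1}
    - {"slide": [0.85,1.55,-1.2],"spin": 8.5,"grip": 1}
    - {"slide": [0.85,1.55,-1.2],"spin": 8.5,"grip": 1}
    - {"slide": [0.85,1.55,-1.2],"spin": 8.5,"grip": 1}
    - {"slide": [0,0,0],"spin": 0,"grip": 1}

```text
time_s: 2.7
ee_pos: [0.4708, 0.0911, 0.1995]
tool_rot: [-113.2, 89.7, -177.2]
contact_force: [-0.7, -0.2, -0.5]
grip_width: 0.0851
```

```bash
cat >> h.py <<'E'
from scipy.spatial.transform import Rotation as Ro
def st():
    s=read_state(); M=Ro.from_euler('xyz',s['tool_rot'],degrees=True).as_matrix()
    print('t',s['time_s'],'p',s['ee_pos'].round(4),'yaw',np.degrees(np.arctan2(M[1,1],M[0,1])).round(1),'F',s['contact_force'].round(1),'w',round(s['grip_width'],4),'q',s['qpos'].round(0)); return s
E
python3 - <<'E'
from h import *
st(); c=shot('wrist','w2.png'); print(proj(c,[.4703,.0945,.141]))
shot('side','s2.png')
E
```

```text
t 2.7 p [0.4708 0.0911 0.1995] yaw 26.0 F [-0.7 -0.2 -0.5] w 0.0851 q [  2. -15. 114.  -0.  81. -24.]
[284.47094821 228.82750087]
```

View pics/w2.png

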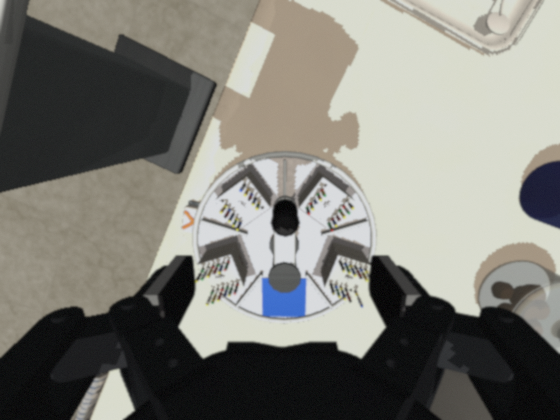

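View pics/s2.png

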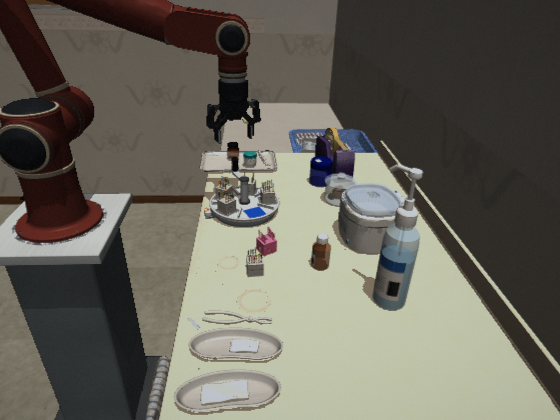

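carry_out:
  moves:
    - {"slide": [-0.1,0.2,-2],"spin": 0,"grip": 1}
    - {"slide": [0,0,-2],"spin": 0,"grip": 1}
    - {"slide": [0,0,-2],"spin": 0,"grip": 1}
    - {"slide": [0,0,-1.2],"spin": 0,"grip": 1}
    - {"slide": [0,0,0],"spin": 0,"grip": 0.28}
    - {"slide": [0,0,0],"spin": 0,"grip": 0.28}
    - {"slide": [0,0,0],"spin": 0,"grip": 0.28}
    - {"slide": [0,0,0],"spin": 0,"grip": 0.28}
    - {"slide": [0,0,0],"spin": 0,"grip": 0.28}
    - {"slide": [0,0,0],"spin": 0,"grip": 0.28}

```text
time_s: 3.8
ee_pos: [0.4704, 0.0934, 0.1304]
tool_rot: [66.0, 90.0, 2.0]
contact_force: [-0.1, 0.9, -0.0]
grip_width: 0.0243
```

Run:
```python
from h import *
st(); c=shot('wrist','w3.png'); shot('top','t3.png')
cv2.imwrite('pics/w3z.png',cv2.resize(c['img'][150:400,150:420][:,:,::-1],None,fx=2,fy=2))
```

```text
t 3.8 p [0.4704 0.0934 0.1304] yaw 26.0 F [-0.1  0.9 -0. ] w 0.0243 q [  2. -11. 118.  -0.  73. -24.]
```

View pics/w3z.png

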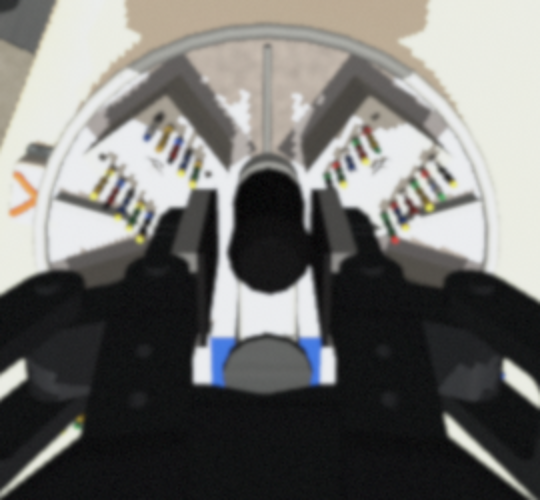

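Run:
```python
import numpy as np
C=np.array([49.57,4.2]); p=np.array([47.04,9.34]); acc=p.copy()
for i in range(1,13):
    a=np.radians(116-8.5*i); t=C+5.9*np.array([np.cos(a),np.sin(a)]); d=(t-acc).round(2); acc+=d; print(d)
```

```text
[0.76 0.49]
[0.85 0.2 ]
[0.87 0.07]
[ 0.87 -0.06]
[ 0.86 -0.18]
[ 0.81 -0.31]
[ 0.77 -0.43]
[ 0.69 -0.54]
[ 0.6  -0.63]
[ 0.51 -0.71]
[ 0.39 -0.78]
[ 0.27 -0.83]
```

carry_out:
  moves:
    - {"slide": [0.76,0.49,0],"spin": -8.5,"grip": 0.28}
    - {"slide": [0.85,0.2,0],"spin": -8.5,"grip": 0.28}
    - {"slide": [0.87,0.07,0],"spin": -8.5,"grip": 0.28}
    - {"slide": [0.87,-0.06,0],"spin": -8.5,"grip": 0.28}
    - {"slide": [0.86,-0.18,0],"spin": -8.5,"grip": 0.28}
    - {"slide": [0.81,-0.31,0],"spin": -8.5,"grip": 0.28}

```text
time_s: 4.5
ee_pos: [0.5196, 0.096, 0.1297]
tool_rot: [-82.6, 89.8, 162.1]
contact_force: [-3.4, 1.6, 2.2]
grip_width: 0.0241
```

Run:
```python
from h import *
st(); c=shot('wrist','w4.png')
```

```text
t 4.5 p [0.5196 0.096  0.1297] yaw -25.3 F [-3.4  1.6  2.2] w 0.0241 q [  2.  -4. 111.   0.  73.  28.]
```

View pics/w4.png

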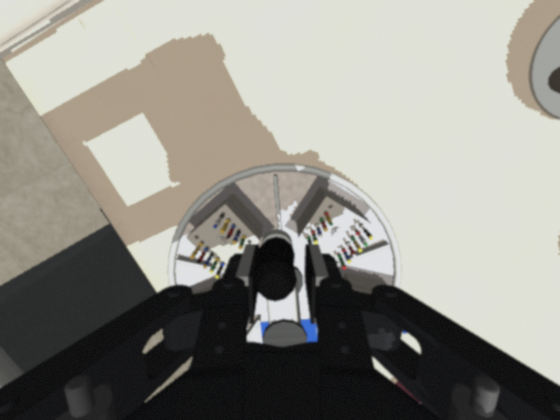

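carry_out:
  moves:
    - {"slide": [0.77,-0.43,0],"spin": -8.5,"grip": 0.28}
    - {"slide": [0.69,-0.54,0],"spin": -8.5,"grip": 0.28}
    - {"slide": [0.6,-0.63,0],"spin": -8.5,"grip": 0.28}
    - {"slide": [0.51,-0.71,0],"spin": -8.5,"grip": 0.28}
    - {"slide": [0.39,-0.78,0],"spin": -8.5,"grip": 0.28}
    - {"slide": [0.27,-0.83,0],"spin": -8.5,"grip": 0.28}
    - {"slide": [0,0,0],"spin": 0,"grip": 0.28}
    - {"slide": [0,0,0],"spin": 0,"grip": 0.28}

```text
time_s: 5.35
ee_pos: [0.5525, 0.0563, 0.1299]
tool_rot: [-71.0, 90.0, 123.2]
contact_force: [-0.0, -0.2, 0.2]
grip_width: 0.0238
```

Run:
```python
from h import *
st(); c=shot('wrist','w5.png')
cv2.imwrite('pics/w5z.png',cv2.resize(c['img'][100:400,100:470][:,:,::-1],None,fx=2,fy=2))
```

```text
t 5.35 p [0.5525 0.0563 0.1299] yaw -75.8 F [-0.  -0.2  0.2] w 0.0238 q [ -2.  -0. 108.   0.  73.  74.]
```

View pics/w5z.png

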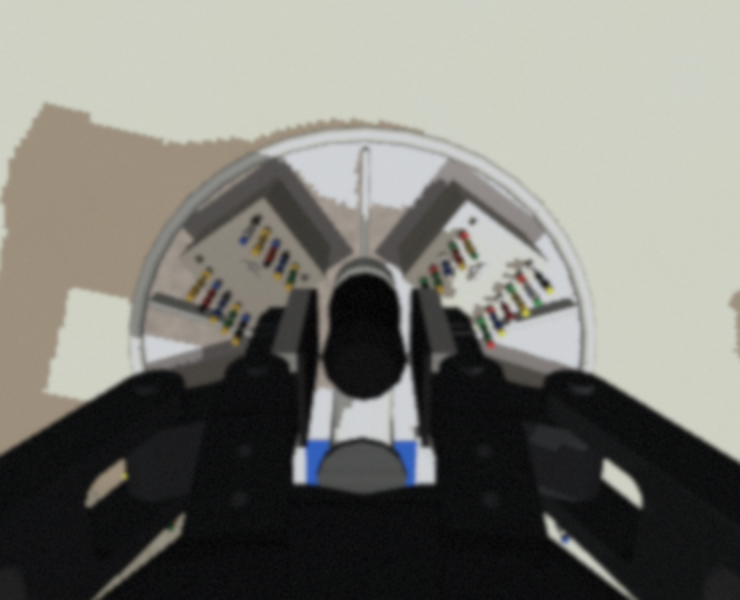

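carry_out:
  moves:
    - {"slide": [0,0,0],"spin": 0,"grip": 0.8}
    - {"slide": [0,0,0],"spin": 0,"grip": 0.8}
    - {"slide": [0,0,0],"spin": 0,"grip": 0.8}
    - {"slide": [0,0,3],"spin": 0,"grip": 1}
    - {"slide": [0,0,4],"spin": 0,"grip": 1}
    - {"slide": [0,-3,4],"spin": 0,"grip": 1}
    - {"slide": [-2,-5,2],"spin": 0,"grip": 1}
    - {"slide": [-2,-5,2],"spin": 0,"grip": 1}
    - {"slide": [-2,-5,2],"spin": 0,"grip": 1}
    - {"slide": [-2,-5,0],"spin": 0,"grip": 1}
    - {"slide": [-1,-2,0],"spin": 0,"grip": 1}
    - {"slide": [0,0,0],"spin": 0,"grip": 1}

```text
time_s: 6.6
ee_pos: [0.4708, -0.173, 0.2924]
tool_rot: [98.4, 90.0, -67.8]
contact_force: [0.1, -0.4, -0.3]
grip_width: 0.0858
```

Run:
```python
from h import *
st(); c=shot('wrist','w6.png'); shot('top','t6.png')
```

```text
t 6.6 p [ 0.4708 -0.173   0.2924] yaw -76.2 F [ 0.1 -0.4 -0.3] w 0.0858 q [-29. -15. 106.  -0.  90.  48.]
```

View pics/w6.png

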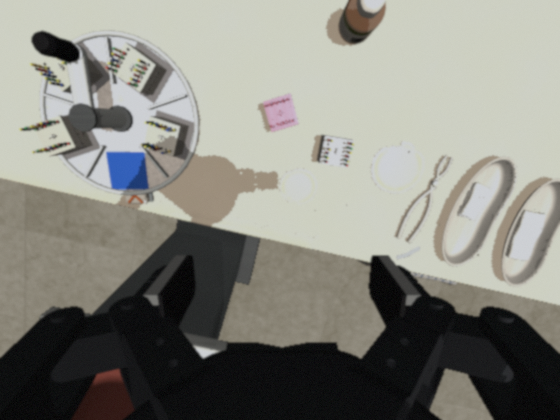

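View pics/t6.png

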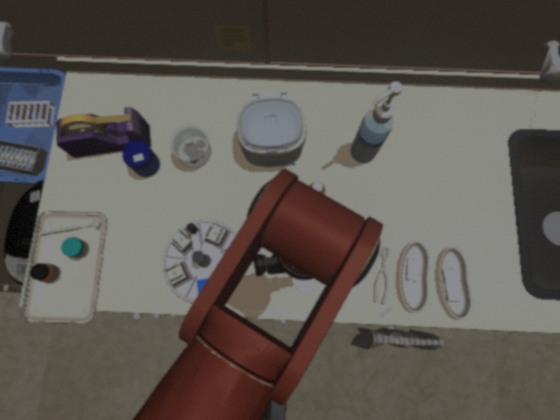

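```bash
cat >> h.py <<'E'
def blue(c,roi):
    hsv=cv2.cvtColor(c['img'],cv2.COLOR_RGB2HSV)
    m=((hsv[...,0]>100)&(hsv[...,0]<125)&(hsv[...,1]>120)).astype(np.uint8); k=np.zeros_like(m); y0,y1,x0,x1=roi; k[y0:y1,x0:x1]=1; m*=k
    cn=max(cv2.findContours(m,0,2)[0],key=cv2.contourArea)[:,0]
    return cv2.minAreaRect(np.array([ray(c,*p,.028)[:2] for p in cn]).astype(np.float32)*1000)
def orange(c,roi):
    hsv=cv2.cvtColor(c['img'],cv2.COLOR_RGB2HSV).astype(int); H,S,V=hsv[...,0],hsv[...,1],hsv[...,2]
    m=(H>3)&(H<20)&(S>90)&(V>150); k=np.zeros_like(m); y0,y1,x0,x1=roi; k[y0:y1,x0:x1]=1
    v,u=np.nonzero(m&k); return u.mean(),v.mean(),ray(c,u.mean(),v.mean(),.021)
E
python3 - <<'E'
from h import *
c=load('w6'); b=blue(c,(140,200,95,160)); o=orange(c,(185,215,110,165)); print(b,o)
B=np.array(b[0])/1000; C=np.array([.4957,.042]); P=o[2][:2]
an=lambda d:np.degrees(np.arctan2(d[1],d[0]))
print(an(B-C),np.hypot(*(B-C)),an(P-C),np.hypot(*(P-C)))
im=c['img'][:,:,::-1]
cv2.imwrite('pics/z6.png',cv2.resize(im[20:220,20:220],None,fx=3,fy=3,interpolation=cv2.INTER_CUBIC))
cv2.imwrite('pics/z7.png',cv2.resize(im[80:180,250:370],None,fx=6,fy=6,interpolation=cv2.INTER_CUBIC))
E
```

```text
((431.311767578125, 26.741172790527344), (46.44071960449219, 47.809234619140625), 13.821823120117188) (np.float64(135.58823529411765), np.float64(199.02941176470588), array([0.39268831, 0.01516933, 0.021     ]))
-166.66790030061185 0.06617156702256592 -165.40097181614595 0.1064485479992192
```

View pics/z6.png

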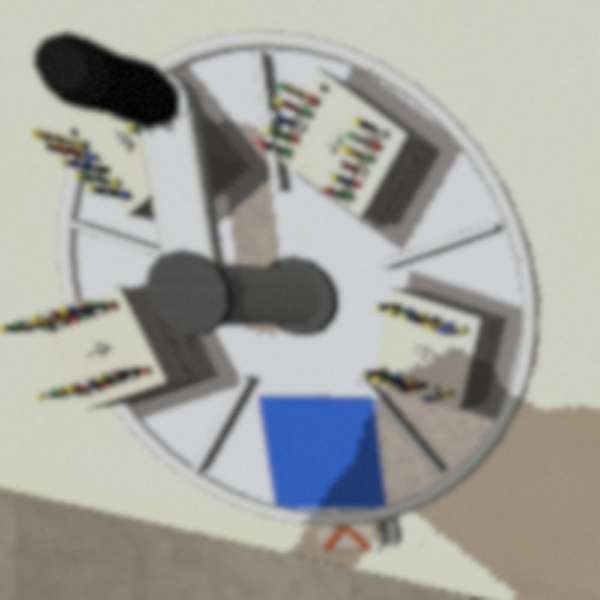

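View pics/z7.png

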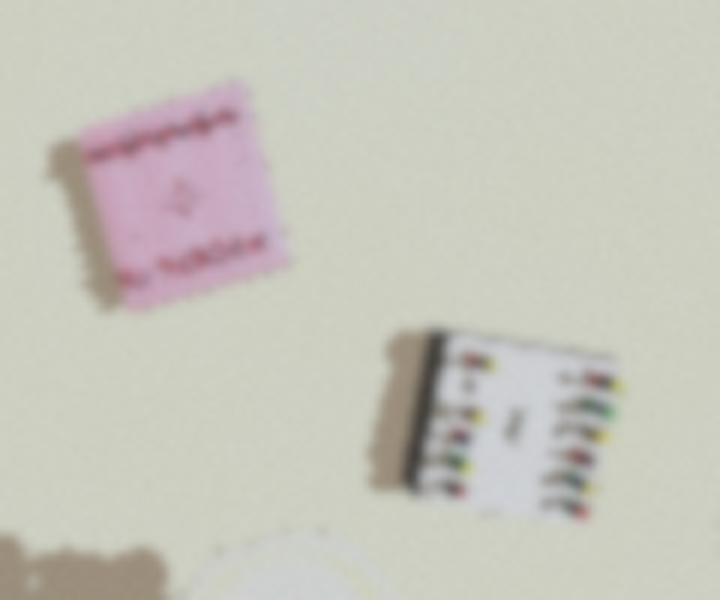

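The blue bay is now at the pointer: blue is at (128,170) and the chevron at (136,199), within about 1°. The start was roughly 102° away, which isn't a multiple of 72°. So I'll nudge the knob once to check that this really is a detent.

carry_out:
  moves:
    - {"slide": [1.65,4.6,-1],"spin": 0,"grip": 1}
    - {"slide": [1.65,4.6,-1],"spin": 0,"grip": 1}
    - {"slide": [1.65,4.6,-1],"spin": 0,"grip": 1}
    - {"slide": [1.65,4.6,-1],"spin": 0,"grip": 1}
    - {"slide": [1.65,4.6,-1],"spin": 0,"grip": 1}
    - {"slide": [0,0,-3],"spin": 0,"grip": 1}
    - {"slide": [0,0,-3.2],"spin": 0,"grip": 1}
    - {"slide": [0,0,-3],"spin": 0,"grip": 1}
    - {"slide": [0,0,-2],"spin": 0,"grip": 1}
    - {"slide": [0,0,0],"spin": 0,"grip": 0.28}
    - {"slide": [0,0,0],"spin": 0,"grip": 0.28}
    - {"slide": [0,0,0],"spin": 0,"grip": 0.28}

```text
time_s: 7.9
ee_pos: [0.5555, 0.0599, 0.1321]
tool_rot: [166.0, 89.8, 0.0]
contact_force: [0.3, -0.2, 0.1]
grip_width: 0.0438
```

carry_out:
  moves:
    - {"slide": [0,0,0],"spin": 0,"grip": 0.28}
    - {"slide": [0,0,0],"spin": 0,"grip": 0.28}
    - {"slide": [0,0,0],"spin": 0,"grip": 0.28}

```text
time_s: 8.2
ee_pos: [0.5548, 0.0591, 0.131]
tool_rot: [164.8, 89.9, -1.2]
contact_force: [-0.5, 0.1, -0.1]
grip_width: 0.0242
```

carry_out:
  moves:
    - {"slide": [-0.25,0.7,0],"spin": 0,"grip": 0.28}
    - {"slide": [-0.3,0.7,0],"spin": 0,"grip": 0.28}
    - {"slide": [0,0,0],"spin": 0,"grip": 0.28}

```text
time_s: 8.5
ee_pos: [0.5484, 0.0742, 0.1303]
tool_rot: [-90.8, 89.9, 103.3]
contact_force: [0.5, -4.0, 1.7]
grip_width: 0.0242
```

Run:
```python
from h import *
st(); c=shot('wrist','w7.png')
cv2.imwrite('pics/w7z.png',cv2.resize(c['img'][100:400,100:470][:,:,::-1],None,fx=2,fy=2))
```

```text
t 8.5 p [0.5484 0.0742 0.1303] yaw -76.0 F [ 0.5 -4.   1.7] w 0.0242 q [ -0.  -1. 108.   0.  73.  76.]
```

View pics/w7z.png

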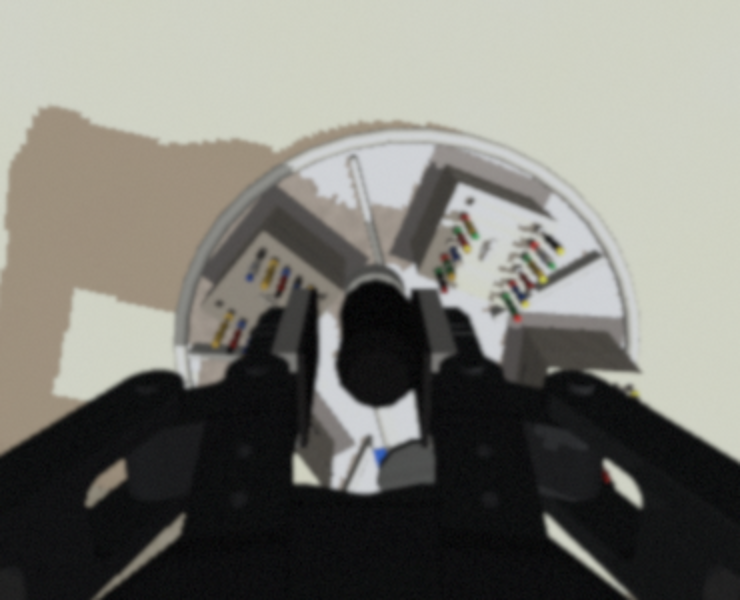

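carry_out:
  moves:
    - {"slide": [0.3,-0.7,0],"spin": 0,"grip": 0.28}
    - {"slide": [0.25,-0.9,0],"spin": 0,"grip": 0.28}
    - {"slide": [0,0,0],"spin": 0,"grip": 0.28}
    - {"slide": [0,0,0],"spin": 0,"grip": 0.28}
    - {"slide": [0,0,0],"spin": 0,"grip": 0.28}
    - {"slide": [0,0,0],"spin": 0,"grip": 0.8}
    - {"slide": [0,0,0],"spin": 0,"grip": 0.8}
    - {"slide": [0,0,0],"spin": 0,"grip": 0.8}
    - {"slide": [0,0,3],"spin": 0,"grip": 1}
    - {"slide": [0,0,4],"spin": 0,"grip": 1}
    - {"slide": [0,-3,4],"spin": 0,"grip": 1}
    - {"slide": [-1,-5,2],"spin": 0,"grip": 1}

```text
time_s: 9.75
ee_pos: [0.5472, -0.0179, 0.2635]
tool_rot: [160.4, 89.6, -5.3]
contact_force: [1.2, -1.7, 0.7]
grip_width: 0.0852
```

carry_out:
  moves:
    - {"slide": [-2,-5,2],"spin": 0,"grip": 1}
    - {"slide": [-2,-5,2],"spin": 0,"grip": 1}
    - {"slide": [-1,-5,0],"spin": 0,"grip": 1}
    - {"slide": [-1,-5,0],"spin": 0,"grip": 1}
    - {"slide": [0,0,0],"spin": 0,"grip": 1}

```text
time_s: 10.25
ee_pos: [0.4894, -0.2082, 0.2934]
tool_rot: [69.7, 89.9, -96.7]
contact_force: [0.6, 1.0, -0.5]
grip_width: 0.0854
```

Run:
```python
from h import *
st(); c=shot('wrist','w8.png'); 
im=c['img'][:,:,::-1]
p=proj(c,[.521,-.232,.03]).astype(int); print(p); u,v=max(p[0]-50,0),max(p[1]-45,0)
cv2.imwrite('pics/z8.png',cv2.resize(im[v:v+90,u:u+100],None,fx=6,fy=6,interpolation=cv2.INTER_CUBIC)); print(u,v)
```

```text
t 10.25 p [ 0.4894 -0.2082  0.2934] yaw -76.4 F [ 0.6  1.  -0.5] w 0.0854 q [-31. -11. 102.  -0.  89.  45.]
[304 158]
254 113
```

View pics/w8.png

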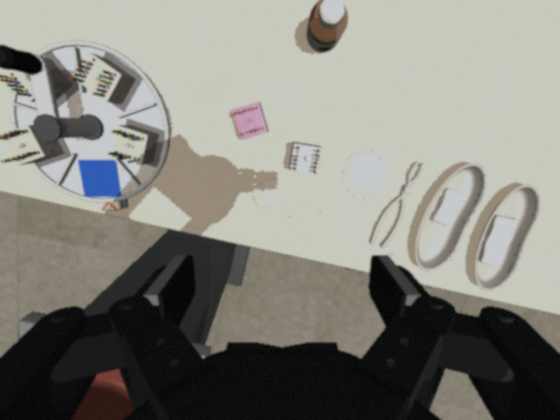

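View pics/z8.png

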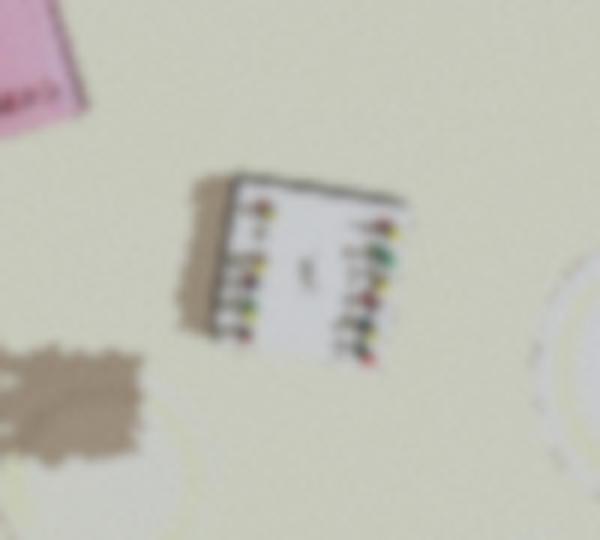

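Run:
```python
from h import *
c=load('w8')
b=blue(c,(150,205,70,130)); o=orange(c,(195,220,95,135)); print(b,o)
z=lambda u,v,h=.034: ray(c,254+u/6,113+v/6,h)[:2]*1000
P=np.array([z(243,182),z(408,204),z(382,366),z(218,340)]); print(P.round(1)); print('mean',P.mean(0))
an=lambda d:np.degrees(np.arctan2(d[1],d[0]))
for i in range(4): d=P[(i+1)%4]-P[i]; print(np.hypot(*d),an(d))
print('bottom',z(236,174,0),z(213,337,0))
# bright top mask
crop=c['img'][113:203,254:354].astype(int); 
sat=crop.max(2)-crop.min(2); print(crop[45,30+20],crop[5,50])
# contour: not-counter colour
lab=cv2.cvtColor(c['img'][113:203,254:354],cv2.COLOR_RGB2LAB).astype(int); print(lab[47,48],lab[10,60])
m=(lab[...,2]<131).astype(np.uint8); m=cv2.morphologyEx(m,cv2.MORPH_CLOSE,np.ones((5,5))); n,l,s,ce=cv2.connectedComponentsWithStats(m); i=l[47,48]; print(s[i])
cn=max(cv2.findContours((l==i).astype(np.uint8),0,2)[0],key=cv2.contourArea)[:,0]+[254,113]
print(cv2.minAreaRect(np.array([ray(c,*p,.034)[:2] for p in cn]).astype(np.float32)*1000))
```

```text
((430.68914794921875, 26.534427642822266), (47.23413848876953, 47.77629852294922), 13.636449813842773) (np.float64(108.34285714285714), np.float64(205.5142857142857), array([0.39312249, 0.01615918, 0.021     ]))
[[ 537.2 -214.2]
 [ 541.  -249.5]
 [ 506.2 -253.5]
 [ 503.3 -217.3]]
mean [ 521.93394898 -233.6258448 ]
35.47889742020283 -83.78202254818285
34.99954823597601 -173.52517577852234
36.292801952818245 94.61157295285295
33.987864875176875 5.1343918821097265
bottom [ 536.83456228 -214.19313196] [ 499.01348342 -218.19914397]
[165 165 164] [199 201 187]
[207 128 126] [206 124 135]
[ 36  30  33  31 803]
((522.1791381835938, -232.5746612548828), (36.20411682128906, 37.9483757019043), 4.948665618896484)
```

Run:
```python
from h import *
c=load('w8')
hsv=cv2.cvtColor(c['img'],cv2.COLOR_RGB2HSV).astype(int)
m=((hsv[...,0]>150)&(hsv[...,1]>35)).astype(np.uint8); m[:90]=0;m[150:]=0;m[:,:220]=0;m[:,280:]=0
cn=max(cv2.findContours(m,0,2)[0],key=cv2.contourArea)[:,0]
r=cv2.minAreaRect(np.array([ray(c,*p,.03)[:2] for p in cn]).astype(np.float32)*1000); print(r); 
K=cv2.boxPoints(r)-[522,-232.8]; a=np.radians(-84.5); e=np.array([np.cos(a),np.sin(a)]); n=np.array([-e[1],e[0]]); print(np.c_[K@e,K@n])
```

```text
((550.63330078125, -152.39093017578125), (36.81425476074219, 36.716209411621094), 29.861169815063477)
[[ -86.42535349   11.86761919]
 [ -52.97823619   27.01258534]
 [ -68.16365082   60.54907391]
 [-101.61076813   45.40410776]]
```

carry_out:
  moves:
    - {"slide": [1.6,-1.2,-4],"spin": -4,"grip": 0.7}
    - {"slide": [1.6,-1.2,-4],"spin": -4,"grip": 0.7}
    - {"slide": [0,0,-4],"spin": 0,"grip": 0.7}
    - {"slide": [0,0,-2.5],"spin": 0,"grip": 0.7}
    - {"slide": [0,0,0],"spin": 0,"grip": 0.7}
    - {"slide": [0,0,0],"spin": 0,"grip": 0.7}
    - {"slide": [0,0,0],"spin": 0,"grip": 0.7}

```text
time_s: 11.0
ee_pos: [0.5243, -0.2276, 0.1509]
tool_rot: [144.7, 89.8, -29.2]
contact_force: [-0.2, 0.3, 0.4]
grip_width: 0.0603
```

Run:
```python
from h import *
st(); c=shot('wrist','w9.png')
for z in (0,.034): print(proj(c,[.522,-.2328,z]))
cv2.imwrite('pics/w9z.png',cv2.resize(c['img'][130:400,130:430][:,:,::-1],None,fx=2,fy=2,interpolation=cv2.INTER_CUBIC))
```

```text
t 11.0 p [ 0.5243 -0.2276  0.1509] yaw -83.9 F [-0.2  0.3  0.4] w 0.0603 q [-31.   0. 105.   0.  74.  53.]
[286.0218974  201.97072177]
[286.67557331 212.02574203]
```

View pics/w9z.png

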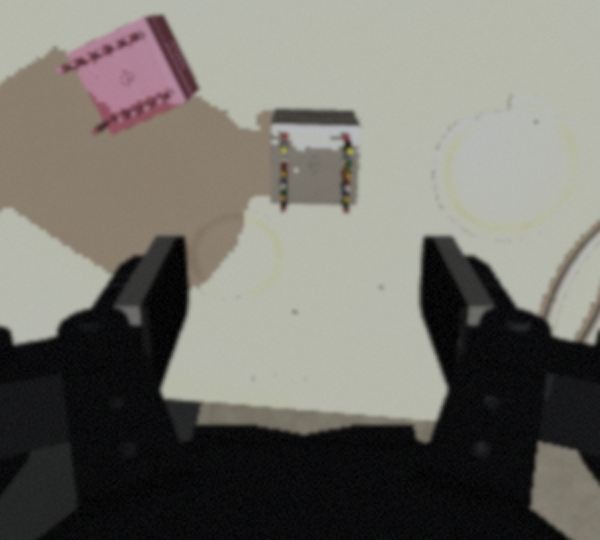

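carry_out:
  moves:
    - {"slide": [-0.2,-0.5,-3],"spin": -1,"grip": 0.7}
    - {"slide": [0,0,-3],"spin": 0,"grip": 0.7}
    - {"slide": [0,0,-3],"spin": 0,"grip": 0.7}
    - {"slide": [0,0,-2],"spin": 0,"grip": 0.7}
    - {"slide": [0,0,-1.4],"spin": 0,"grip": 0.7}
    - {"slide": [0,0,0],"spin": 0,"grip": 0.7}
    - {"slide": [0,0,0],"spin": 0,"grip": 0.7}

```text
time_s: 11.75
ee_pos: [0.5218, -0.233, 0.0257]
tool_rot: [143.9, 89.9, -31.1]
contact_force: [0.8, 0.5, 0.7]
grip_width: 0.0596
```

Run:
```python
from h import *
st(); c=shot('wrist','w10.png')
cv2.imwrite('pics/w10z.png',cv2.resize(c['img'][130:400,130:430][:,:,::-1],None,fx=2,fy=2,interpolation=cv2.INTER_CUBIC))
```

```text
t 11.75 p [ 0.5218 -0.233   0.0257] yaw -85.0 F [0.8 0.5 0.7] w 0.0596 q [-32.  10. 108.   0.  62.  53.]
```

View pics/w10z.png

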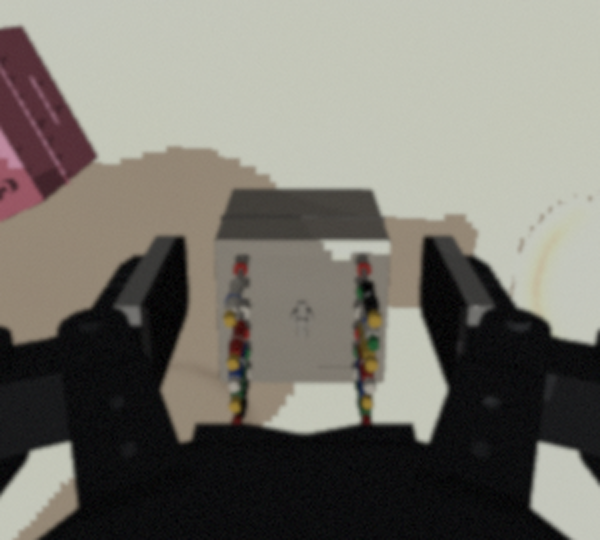

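carry_out:
  moves:
    - {"slide": [0,0,0],"spin": 0,"grip": 0.5}
    - {"slide": [0,0,0],"spin": 0,"grip": 0.45}
    - {"slide": [0,0,0],"spin": 0,"grip": 0.4}
    - {"slide": [0,0,0],"spin": 0,"grip": 0.3}
    - {"slide": [0,0,0],"spin": 0,"grip": 0.3}
    - {"slide": [0,0,0],"spin": 0,"grip": 0.3}

```text
time_s: 12.4
ee_pos: [0.5218, -0.2331, 0.0258]
tool_rot: [145.5, 89.9, -29.5]
contact_force: [-0.4, 0.3, 5.6]
grip_width: 0.0371
```

Run:
```python
from h import *
st(); c=shot('wrist','w11.png')
cv2.imwrite('pics/w11z.png',cv2.resize(c['img'][130:400,130:430][:,:,::-1],None,fx=2,fy=2,interpolation=cv2.INTER_CUBIC))
```

```text
t 12.4 p [ 0.5218 -0.2331  0.0258] yaw -85.0 F [-0.4  0.3  5.6] w 0.0371 q [-32.  10. 108.   0.  62.  53.]
```

View pics/w11z.png

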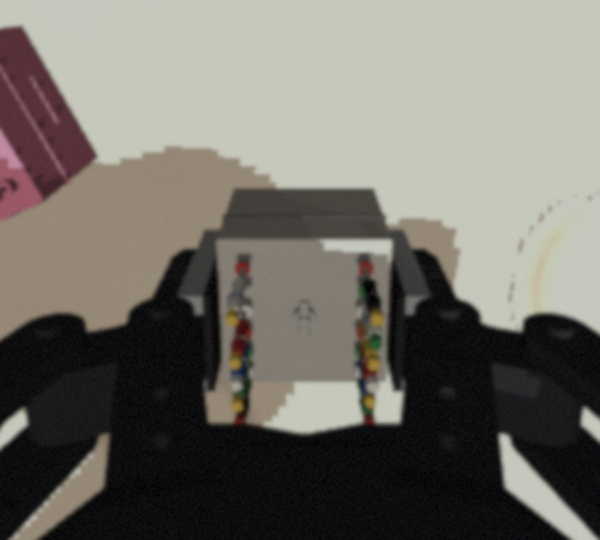

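Run:
```python
from h import *
c=load('w11')
P=np.array([ray(c,130+u/2,130+v/2,.034)[:2]*1000 for u,v in [(217,239),(392,238),(388,380),(222,381)]]); print(P.round(1),P.mean(0))
B=np.array([ray(c,130+u/2,130+v/2,0)[:2]*1000 for u,v in [(234,190),(375,190)]]); print(B)
```

```text
[[ 538.  -213.8]
 [ 541.5 -250.6]
 [ 506.8 -254.2]
 [ 503.2 -216.6]] [ 522.37064057 -233.82403338]
[[ 537.14217242 -213.64373672]
 [ 540.44844682 -251.18375985]]
```

carry_out:
  moves:
    - {"slide": [0,0,1],"spin": 0,"grip": 0.3}
    - {"slide": [0,0,2],"spin": 0,"grip": 0.3}
    - {"slide": [0,0,4],"spin": 0,"grip": 0.3}
    - {"slide": [0,0,4],"spin": 0,"grip": 0.3}
    - {"slide": [0,0,3],"spin": 0,"grip": 0.3}
    - {"slide": [0,0,0],"spin": 0,"grip": 0.3}
    - {"slide": [0,0,0],"spin": 0,"grip": 0.3}

```text
time_s: 13.15
ee_pos: [0.5208, -0.2325, 0.1648]
tool_rot: [141.5, 89.9, -33.5]
contact_force: [0.1, -0.1, -2.1]
grip_width: 0.0369
```

Run:
```python
from h import *
st(); c=shot('wrist','w12.png')
cv2.imwrite('pics/w12z.png',cv2.resize(c['img'][130:400,130:430][:,:,::-1],None,fx=2,fy=2,interpolation=cv2.INTER_CUBIC))
```

```text
t 13.15 p [ 0.5208 -0.2325  0.1648] yaw -85.0 F [ 0.1 -0.1 -2.1] w 0.0369 q [-32.  -1. 104.  -0.  76.  53.]
```

View pics/w12z.png

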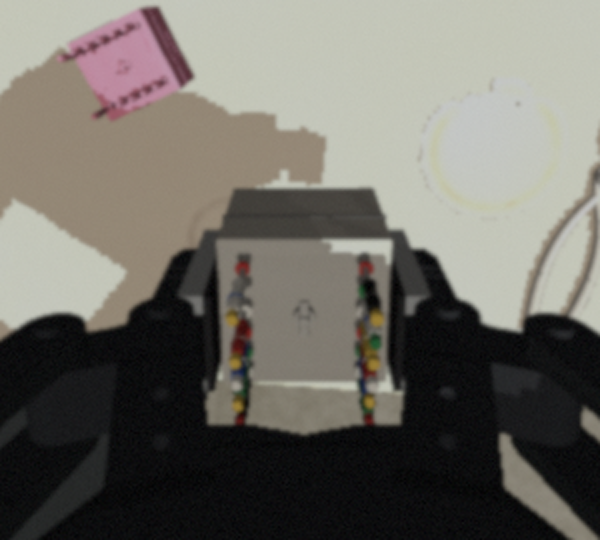

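carry_out:
  moves:
    - {"slide": [-1,2.6,0],"spin": 1.5,"grip": 0.3}
    - {"slide": [-1.4,4.2,0],"spin": 1.5,"grip": 0.3}
    - {"slide": [-1.5,4.3,0],"spin": 1.5,"grip": 0.3}
    - {"slide": [-1.5,4.3,0],"spin": 1.5,"grip": 0.3}
    - {"slide": [-1.5,4.3,0],"spin": 1.5,"grip": 0.3}
    - {"slide": [-1.1,3.6,0],"spin": 1,"grip": 0.3}
    - {"slide": [-1,2.6,0],"spin": 0,"grip": 0.3}
    - {"slide": [0,0,0],"spin": 0,"grip": 0.3}
    - {"slide": [0,0,0],"spin": 0,"grip": 0.3}
    - {"slide": [0,0,0],"spin": 0,"grip": 0.3}

```text
time_s: 14.2
ee_pos: [0.4304, 0.026, 0.1631]
tool_rot: [-11.7, 89.9, -178.2]
contact_force: [0.9, -0.7, -0.9]
grip_width: 0.0367
```

Run:
```python
from h import *
st(); c=shot('wrist','w13.png'); shot('side','s13.png')
cv2.imwrite('pics/w13z.png',cv2.resize(c['img'][50:400,80:480][:,:,::-1],None,fx=1.7,fy=1.7,interpolation=cv2.INTER_CUBIC))
```

```text
t 14.2 p [0.4304 0.026  0.1631] yaw -76.5 F [ 0.9 -0.7 -0.9] w 0.0367 q [ -6. -21. 122.  -0.  79.  70.]
```

View pics/w13z.png

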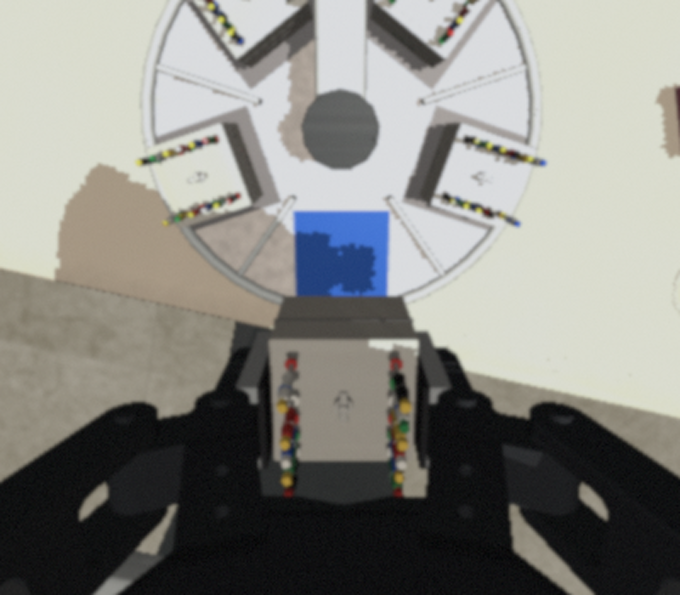

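View pics/s13.png

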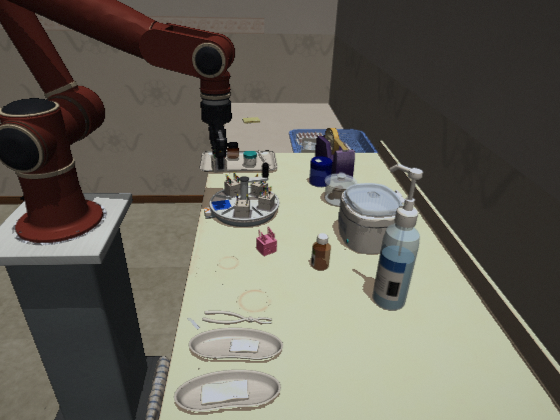

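Run:
```python
from h import *
c=load('w13')
z=lambda u,v,h: ray(c,80+u/1.7,50+v/1.7,h)[:2]*1000
a,b=z(294.5,211,.028),z(389.5,211,.028); d=b-a; print(a,b,np.hypot(*d),np.degrees(np.arctan2(d[1],d[0])))
n=np.array([d[1],-d[0]])/np.hypot(*d); print('blue ctr',(a+b)/2+25*n)
h=.1631-.0258
e,f_=z(283,297,h),z(404,297,h); print(e,f_,np.hypot(*(f_-e)),(e+f_)/2+18*n)
e,f_=z(268,339,h+.034),z(420,339,h+.034); d=f_-e; print(e,f_,np.hypot(*d),np.degrees(np.arctan2(d[1],d[0])),(e+f_)/2+18*n)
k=z(338,129,.103); print('col',k, k+66*n)
```

```text
[449.87331891  56.15218944] [461.41426815   8.15145979] 49.368649531585696 -76.48082263255405
blue ctr [431.33650028  26.30755434]
[442.63232081  47.85467362] [451.52825825  10.87536679] 38.03428500882317 [429.57903839  25.15714561]
[443.53763865  47.82939896] [452.37247274  11.11472206] 37.76270373605078 -76.46987360034163 [430.45380456  25.26418592]
col [495.84347228  43.07169321] [431.67221811  27.64281969]
```

carry_out:
  moves:
    - {"slide": [0.1,0.12,-2],"spin": 0,"grip": 0.3}
    - {"slide": [0,0,-3],"spin": 0,"grip": 0.3}
    - {"slide": [0,0,-3],"spin": 0,"grip": 0.3}
    - {"slide": [0,0,-1.5],"spin": 0,"grip": 0.3}
    - {"slide": [0,0,-0.5],"spin": 0,"grip": 0.3}
    - {"slide": [0,0,0],"spin": 0,"grip": 0.3}
    - {"slide": [0,0,0],"spin": 0,"grip": 0.3}
    - {"slide": [0,0,0],"spin": 0,"grip": 0.3}

```text
time_s: 15.1
ee_pos: [0.433, 0.0274, 0.0657]
tool_rot: [159.0, 89.8, -7.5]
contact_force: [0.9, -0.3, -0.6]
grip_width: 0.0372
```

Run:
```python
from h import *
st(); c=shot('wrist','w14.png'); shot('side','s14.png'); shot('top','t14.png')
cv2.imwrite('pics/w14z.png',cv2.resize(c['img'][50:400,80:480][:,:,::-1],None,fx=1.7,fy=1.7,interpolation=cv2.INTER_CUBIC))
d=load('s14'); cv2.imwrite('pics/s14z.png',cv2.resize(d['img'][110:240,170:310][:,:,::-1],None,fx=5,fy=5,interpolation=cv2.INTER_CUBIC))
```

```text
t 15.1 p [0.433  0.0274 0.0657] yaw -76.5 F [ 0.9 -0.3 -0.6] w 0.0372 q [ -6. -13. 126.  -0.  67.  70.]
```

View pics/w14z.png

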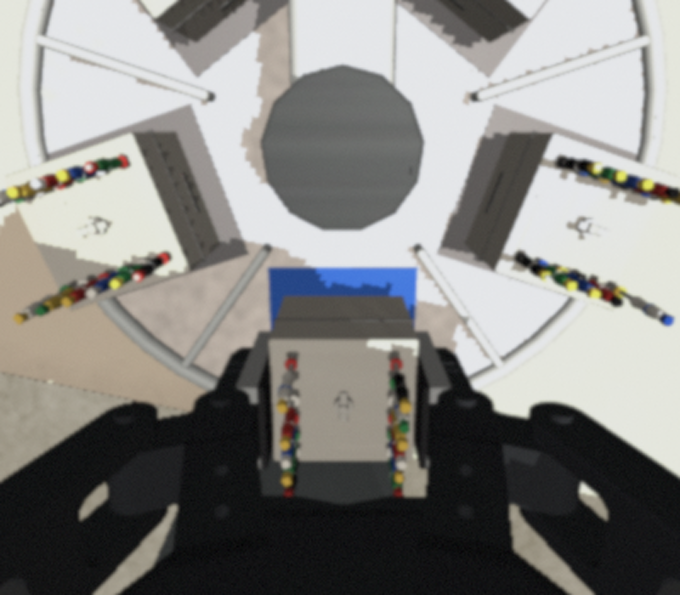

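View pics/s14z.png

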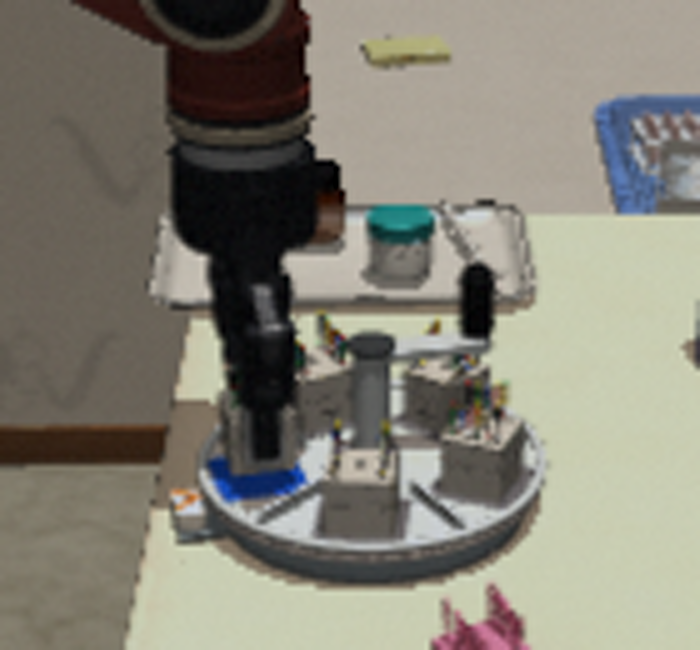

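Run:
```python
from h import *
c=load('w14')
z=lambda u,v,h: ray(c,80+u/1.7,50+v/1.7,h)[:2]*1000
a,b=z(268,267.5,.028),z(416.5,267.5,.028); d=b-a; print(np.hypot(*d),np.degrees(np.arctan2(d[1],d[0])))
n=np.array([d[1],-d[0]])/np.hypot(*d); B=(a+b)/2+25*n; print('blue ctr',B)
h=.0657-.0258
e,f_=z(283,297,h),z(404,297,h); print(np.hypot(*(f_-e)),(e+f_)/2+18*n)
e,f_=z(268,339,h+.034),z(420,339,h+.034); d=f_-e; print(np.hypot(*d),(e+f_)/2+18*n)
```

```text
49.57420745343336 -76.47176858211454
blue ctr [431.45082591  26.85199299]
38.03283660527417 [432.23234305  26.63220817]
37.76209055781528 [432.94713396  26.74526429]
```

carry_out:
  moves:
    - {"slide": [-0.1,0,-0.4],"spin": 0,"grip": 0.3}
    - {"slide": [0,0,-0.3],"spin": 0,"grip": 0.3}
    - {"slide": [0,0,-0.2],"spin": 0,"grip": 0.3}
    - {"slide": [0,0,-0.1],"spin": 0,"grip": 0.3}
    - {"slide": [0,0,0],"spin": 0,"grip": 0.3}
    - {"slide": [0,0,0],"spin": 0,"grip": 0.3}

```text
time_s: 15.85
ee_pos: [0.4309, 0.0277, 0.0542]
tool_rot: [-161.6, 90.0, 31.9]
contact_force: [0.4, 0.7, -1.5]
grip_width: 0.0373
```

Run:
```python
from h import *
st(); c=shot('wrist','w15.png')
cv2.imwrite('pics/w15z.png',cv2.resize(c['img'][150:350,160:400][:,:,::-1],None,fx=3,fy=3,interpolation=cv2.INTER_CUBIC))
```

```text
t 15.85 p [0.4309 0.0277 0.0542] yaw -76.5 F [ 0.4  0.7 -1.5] w 0.0373 q [ -6. -12. 127.   0.  65.  70.]
```

View pics/w15z.png

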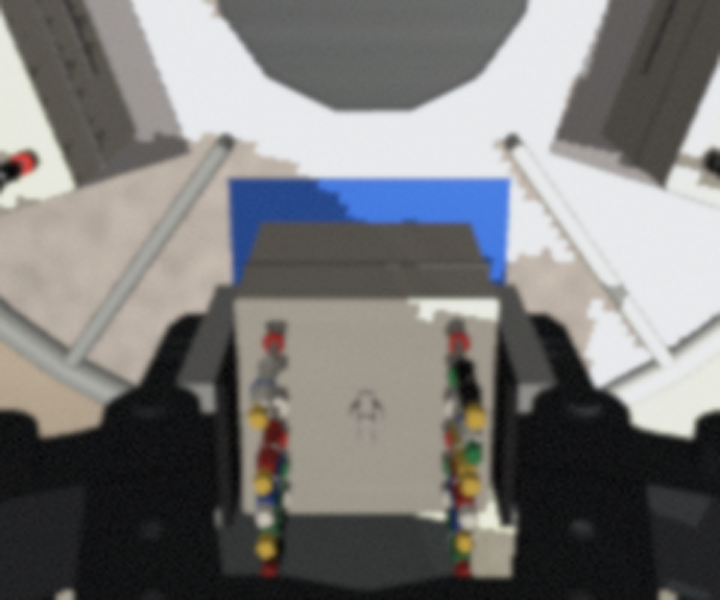

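Run:
```python
from h import *
c=load('w15')
z=lambda u,v,h: ray(c,160+u/3,150+v/3,h)[:2]*1000
a,b=z(229,178,.028),z(510,178,.028); d=b-a; t=d/np.hypot(*d); n=np.array([t[1],-t[0]]); m=(a+b)/2; print(np.hypot(*d),'B',m+25*n)
for h in (.028,.0285,.029):
  e,f_=z(261,223,h),z(471,223,h); k=(e+f_)/2; print(np.hypot(*(f_-e)),'gap',(k-m)@n,'lat',(k-m)@t,k+18*n)
```

```text
49.44232866028638 B [431.56517418  26.68022008]
37.49427707260774 gap 8.366589681656578 lat -0.6132580705955029 [430.09289178  26.95596883]
37.368460962072696 gap 8.193242636996663 lat -0.6137310784443344 [430.26129588  26.99707213]
37.24264485153763 gap 8.019895592336693 lat -0.6142040862931459 [430.42969998  27.03817543]
```

carry_out:
  moves:
    - {"slide": [0.12,-0.03,0],"spin": 0,"grip": 0.3}
    - {"slide": [0,0,-0.05],"spin": 0,"grip": 0.3}
    - {"slide": [0,0,0],"spin": 0,"grip": 0.3}
    - {"slide": [0,0,0],"spin": 0,"grip": 0.3}

```text
time_s: 16.3
ee_pos: [0.4321, 0.0274, 0.0538]
tool_rot: [154.2, 90.0, -12.3]
contact_force: [-0.3, 0.6, 0.0]
grip_width: 0.0372
```

carry_out:
  moves:
    - {"slide": [0,0,-0.05],"spin": 0,"grip": 0.3}
    - {"slide": [0,0,0],"spin": 0,"grip": 0.3}

```text
time_s: 16.5
ee_pos: [0.4322, 0.0273, 0.0537]
tool_rot: [129.7, 90.0, -36.8]
contact_force: [-2.6, -0.1, 3.3]
grip_width: 0.037
```

Run:
```python
from h import *
st(); c=shot('wrist','w16.png')
cv2.imwrite('pics/w16z.png',cv2.resize(c['img'][150:350,160:400][:,:,::-1],None,fx=3,fy=3,interpolation=cv2.INTER_CUBIC))
```

```text
t 16.5 p [0.4322 0.0273 0.0537] yaw -76.5 F [-2.6 -0.1  3.3] w 0.037 q [ -6. -12. 127.  -0.  65.  70.]
```

View pics/w16z.png

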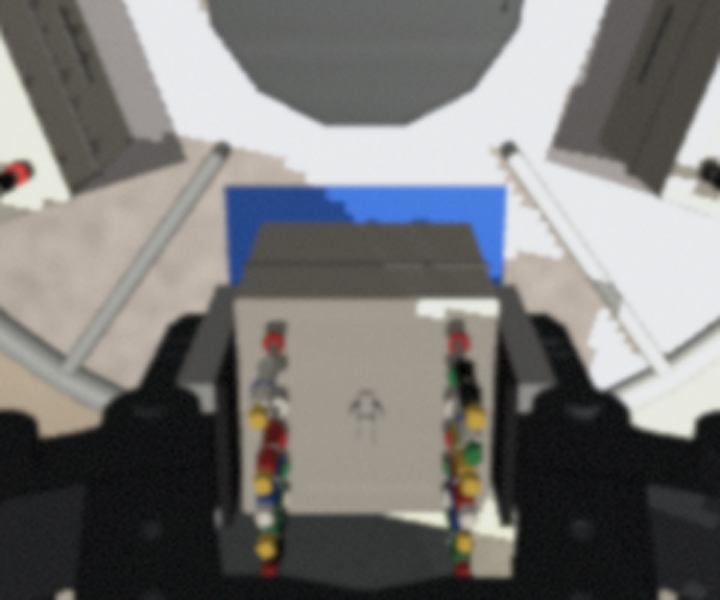

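carry_out:
  moves:
    - {"slide": [0,0,0],"spin": 0,"grip": 0.45}
    - {"slide": [0,0,0],"spin": 0,"grip": 0.48}
    - {"slide": [0,0,0],"spin": 0,"grip": 0.52}
    - {"slide": [0,0,0],"spin": 0,"grip": 0.58}
    - {"slide": [0,0,0],"spin": 0,"grip": 0.65}
    - {"slide": [0,0,0],"spin": 0,"grip": 0.65}

```text
time_s: 17.15
ee_pos: [0.432, 0.0274, 0.0532]
tool_rot: [-40.2, 90.0, 153.4]
contact_force: [-0.2, 0.4, -0.1]
grip_width: 0.0555
```

Run:
```python
from h import *
st(); c=shot('wrist','w17.png')
cv2.imwrite('pics/w17z.png',cv2.resize(c['img'][150:350,160:400][:,:,::-1],None,fx=3,fy=3,interpolation=cv2.INTER_CUBIC))
```

```text
t 17.15 p [0.432  0.0274 0.0532] yaw -76.5 F [-0.2  0.4 -0.1] w 0.0555 q [ -6. -12. 127.   0.  65.  70.]
```

View pics/w17z.png

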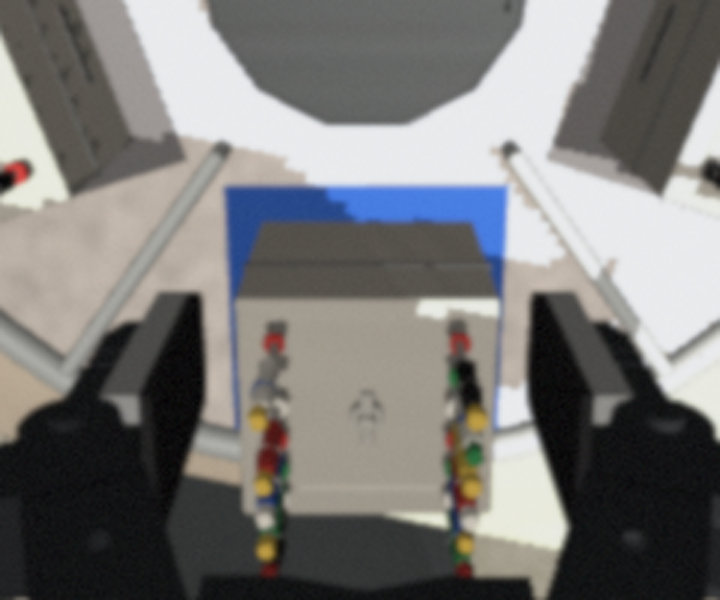

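Released cleanly: the block sits centred, with blue showing evenly at both sides. Next I'll lift straight up, back off, and check.

carry_out:
  moves:
    - {"slide": [0,0,1],"spin": 0,"grip": 0.65}
    - {"slide": [0,0,2],"spin": 0,"grip": 0.65}
    - {"slide": [0,0,3],"spin": 0,"grip": 0.65}
    - {"slide": [0,0,4],"spin": 0,"grip": 0.65}
    - {"slide": [0,0,4],"spin": 0,"grip": 0.65}
    - {"slide": [0,-3,4],"spin": 0,"grip": 0.65}
    - {"slide": [0,-5,2],"spin": 0,"grip": 0.65}
    - {"slide": [0,-5,1],"spin": 0,"grip": 0.65}
    - {"slide": [0,-5,0],"spin": 0,"grip": 0.65}
    - {"slide": [0,-4,0],"spin": 0,"grip": 0.65}
    - {"slide": [0,0,0],"spin": 0,"grip": 0.65}
    - {"slide": [0,0,0],"spin": 0,"grip": 0.65}

```text
time_s: 18.4
ee_pos: [0.4318, -0.1886, 0.2621]
tool_rot: [-134.7, 90.0, 58.7]
contact_force: [0.2, 0.9, -0.1]
grip_width: 0.0558
```

Run:
```python
from h import *
st(); c=shot('wrist','w18.png'); d=shot('side','s18.png'); t=shot('top','t18.png')
p=proj(c,[.47,.04,.03]).astype(int); print(p)
u,v=max(p[0]-80,0),max(p[1]-80,0); print(u,v)
a=cv2.resize(c['img'][v:v+160,u:u+170][:,:,::-1],(510,480),interpolation=cv2.INTER_CUBIC)
cv2.imwrite('pics/z18.png',a)
cv2.imwrite('pics/s18z.png',cv2.resize(d['img'][160:290,190:340][:,:,::-1],None,fx=4,fy=4,interpolation=cv2.INTER_CUBIC))
```

```text
t 18.4 p [ 0.4318 -0.1886  0.2621] yaw -76.6 F [ 0.2  0.9 -0.1] w 0.0558 q [-33. -19. 111.   0.  88.  44.]
[ 94 104]
14 24
```

View pics/z18.png

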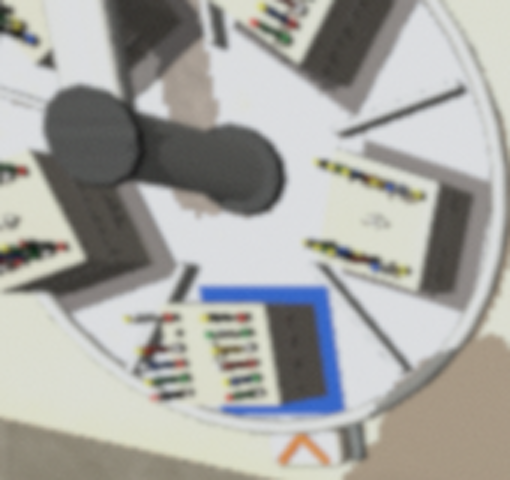

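View pics/s18z.png

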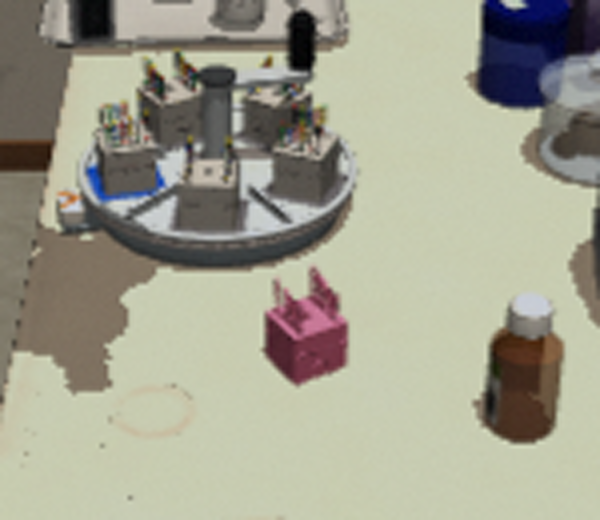

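Run:
```python
from h import *
c=load('w18'); z=lambda u,v,h=.028: ray(c,14+u/3,24+v/3,h)[:2]*1000
a,b,l=z(328,288),z(343,412),z(201,288); an=lambda d:np.degrees(np.arctan2(d[1],d[0]))
print('blue radial',an(b-a),'inner edge',an(a-l),'centre',(l+b)/2)
p,q=z(267,303,.062),z(281,403,.062); print('block face',an(q-p))
p,q=z(316,304),z(330,398); print('block foot',an(q-p), np.hypot(*(q-p)), 'foot mid',(p+q)/2,'centre~',(p+q)/2+19*np.array([np.cos(np.radians(103.6)),np.sin(np.radians(103.6))]))
print('ptr',orange(c,(160,190,100,128)))
print(finish_job())
```

```text
blue radial -167.75437633720293 inner edge -76.56217186041985 centre [431.23107732  26.33477563]
block face -167.73590428936046
block foot -166.33727726116948 36.313481865161016 foot mid [435.60972635   7.16684947] centre~ [431.14202621  25.63410848]
ptr (np.float64(114.17647058823529), np.float64(173.19607843137254), array([0.39299455, 0.01640272, 0.021     ]))
the job is handed in; nothing more can be done
None
```

I turned the carousel about 102° clockwise by the crank knob, so the empty blue bay stands at the orange pointer. I then picked up the loose steel file block, leaving the pink look-alike alone, and set it upright in the middle of the blue square. I handed the job in at about 18.5 s, with the gripper clear of everything; no verdict was given.

**Last checks**
- **Bay position:** the blue square's centre measured (431.2, 26.3) mm and its angle agreed with the pointer to about 1°.
- **Block placement:** the block's centre measured about (431.1, 25.6) mm, within 1 mm of the square's centre. Its sides were parallel to the square's to within about 1.5°, which is the limit of the measurement.
- **Setting down:** contact was about 3 N. The block looked upright in the wrist and side views taken afterwards.
- **Bystanders:** the arm never went near the bottle or the pliers. I did not re-measure their positions.

**One disagreement:** the start measured about 102° from the pointer, which does not fit the stated 72° detents. Because of that I pushed the knob roughly 15° off the pointer position before fetching the block. The spring pushed back with about 4 N and the bay was again at the pointer when I looked, so I take that position as a real detent. I guided the knob back between the jaws, so it was not a completely free return.

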